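# Feed a checker through the swing gate into its tray

### The arm

A 7-joint arm with a two-finger parallel gripper is mounted at the origin on the work surface. World frame = base frame: x ahead of the robot, y to its left, z up, the work surface at z = 0. Lengths are in m, angles in rad, forces in N, time in s.
With the tool pointing down it reaches from about 0.425 to 0.925 m from the base axis. Payload 6.8 kg.
Tool frame: the origin (TCP) lies between the finger pads; the fingertips stand 17 mm ahead of it and the grasp point (between the pads) lies 2 mm behind it; x points along the fingers, y is the direction in which the jaws open and shut, and the axes are right-handed (so a half turn about x gives the same grasp; the last joint's range is limited). The gripper opens to 85 mm and grips with 20 to 120 N. Pads are 22 mm wide; open, the fingers measure 114 mm over their backs; the gripper's body (76 mm by 85 mm) begins 54 mm behind the grasp point. The pads swing forward as they close: fully open they stand 13 mm farther back than shut.
Start: joints at [1.072, 0.477, 0.022, 1.555, -0.011, 1.109, -0.083], TCP at [0.257, -0.624, 0.248] pointing down, gripper open.
Joint ranges: [-2.96, 2.96], [-0.34, 2.1], [-1.41, 1.46], [0.24, 2.44], [-1.37, 4.51], [0.17, 1.92], [-2.96, 2.96]. Speed limits (rad/s): [2.39, 2.39, 3.14, 3.14, 3.14, 3.14, 3.14].

### API

Orientations are given as a rotation vector (axis times angle).
In Python, from bench import r gives the robot as it stands. The module is installed in compiled form; this text tells all that it offers.
- The arm moves only by the tool apply_moves, never from a script. Its argument "increments" is text: rows parted by semicolons, each of 7 numbers parted by spaces: the finger opening in mm, from 0 to 85.4, then the shift along the tool's x, y, z normalised to -1 to 1, where 1 is 100 cm, then the turn, a rotation vector about the tool's x, y, z normalised to -1 to 1, where 1 is 0.12 rad. In form: gripper x y z wx wy wz; .... A call has exactly 8 rows; each row shifts and turns the commanded pose from where the row before left it, along the tool's axes as they then stand; what a row does not reach is not made up. A row lasts 1/10 s, in which the tool goes at most 50 mm and 8.59 degrees, less where a joint would pass 70% of its speed; a pose out of reach is approached as far as the arm can. A call with a number of a shift or a turn outside -1 to 1 is refused whole. A call with a gripper value outside its range is refused whole. The fingers move at their own pace and stop on an object; "squeeze" is the grip in N (left out, the last holds). Time passes only in rows, so rows that do not move let the fingers close, or fill a call up. It gives the time, the measured TCP pose, the force and the opening at its end, in the units of the state.
- r.get_obs(): the state, without advancing time (a new reading comes with each control period).
- r.grab_frame(name): name is "side" or "top" or "wrist"; returns a dict with "color" (384x512x3 uint8, blue, green, red), "fx", "fy", "cx", "cy" (pixels), "origin" and "orientation" of the camera in the world. Camera axes: x right, y up, looking along -z (the intrinsics and any distortion apply to the point x, -y, -z); pixel columns grow to the right and rows downward; lengths in m; the calibration is good to about 2 mm. The wrist camera is an equidistant fisheye: a pixel r from the principal point sees the ray r / f radians off the axis. A picture is of the moment at which its call begins. There is no depth.
- r.hand_in(): hands the job in, once; it reports no verdict.
The state is a dict: "clock": time; "joints": joint angles; "qvel": joint speeds; "tau": joint torques, N m; "tcp_pos": TCP position; "orientation": TCP orientation; "contact_force": force on the tool from outside, world axes, zero at the start; "moment": the same for the moment, N m; "grip_width": finger opening in m.
Only numpy, scipy, OpenCV 4.12 (cv2) and the standard library are available. Lean on these libraries where they do the work, as an engineer would, in place of code of your own. Each camera call takes 0.05 s, during which the arm holds its last target. There are 200 camera calls.

### The job

With your fingertips, push the loose checker that lies on the tray's feed board through the hanging gate and on over the sill until all of it lies flat inside the tray, then draw your hand back out so that the gate swings shut behind it. Slide it along steadily, never picking it up or flicking it, and leave the bone die and the two brass hinges where they lie.

Things in the scene. Friction and masses are not known exactly. Their poses are not given: they have to be found in the camera images.
- tray: Open-topped wooden checker tray with a feed board at its near end, fixed. Origin: on the table, straight under the shut gate, mid-width. x points level from the feed board through the gate into the tray, y left, z up. Clear width 132 mm between 10 mm sides: beside the feed board strips up to 26 mm above the table, cheeks beside the gate (x -24 to 30 mm) up to 70 mm, tray walls up to 42 mm.
- sill (a point): Middle of the sill edge, same axes as the tray: the end of the flat feed board, 16 mm above the table and 6 mm past the shut gate's middle plane (x = 6 mm; the feed board starts at x = -150 mm). Here the surface steps 10 mm down to the tray's cork floor.
- tray_in (a point): Middle of the tray's cork floor, 6 mm above the table; same axes as the tray. The floor runs 107 mm either way along x, from the sill to the end wall, and 66 mm either way along y. Three more checkers of the same kind already lie in a row across the far end; they may be touched.
- gate (a joint): Gate angle (rad): 0 = hanging shut; grows as it swings into the tray, to 1.4; it cannot swing outwards. A light walnut board (about 30 g), 124 mm wide, 16 mm high, 7 mm thick, on two brass straps (124 mm apart) from pivots in the cheeks 60 mm above the table. Falls shut by its weight once nothing holds it; clears a checker flat on the tray floor, not one leaning on the sill.
- gate_edge (a point): Middle of the gate board's lower edge, 40 mm from the pivot axis; shut, it is 20 mm above the table and the board's top 36 mm. Above the board it is open between the straps: fingers pointing straight down can push a checker and follow it past the gate plane, the gate riding on them. Fully raised, it lets a finger's front about 20 mm past that plane.
- checker_center (a point): Centre of the loose ebony checker on the feed board: a plain disc 42 mm across, 12 mm thick, about 20 g, lying flat; z is its axis. Centre 22 mm above the table on the feed board, 12 mm when flat on the tray floor. It tips once its centre passes the sill and drops flat when its rear edge is pushed off.
- die: Bone die, 18 mm cube, on the table to the left of the feed board; origin at the centre of its underside. A bystander.
- hinge_a: Loose brass butt hinge lying opened flat on the table left of the tray, 46 x 38 mm and 8 mm thick at the knuckle; origin at the centre of its underside. A bystander.
- hinge_b: The other brass hinge, just like hinge_a. A bystander.
There are look-alikes about, which are no part of the job. Leave any blue or green look-alike of the part that bears checker_center alone.

How it is judged:
On the way:
1. the checker is in the gateway with the gate pushed open (value of joint gate above 0.35 rad and x of checker_center in the frame of tray between -0.02 and 0.05 m), for 0.05 s.
At the end, for the whole second after the job is handed in: The checker lies flat (within 0.1 rad) and still on the tray floor, wholly past the sill, and the gate hangs shut again (under 0.06 rad) (x of checker_center in the frame of tray between 0.024 and 0.215 m and y of checker_center in the frame of tray between -0.06 and 0.06 m and z of checker_center in the frame of tray below 0.015 m and angle between checker_center's own z axis and vertical below 0.1 rad and linear speed of checker below 0.02 m/s and value of joint gate below 0.06 rad); the robot touches nothing.
It fails at once if the checker is lifted more than about 12 mm off the feed board, or carried (z of checker_center in the frame of tray above 0.034 m).
It fails at once if the checker is flicked (faster than 0.7 m/s) (linear speed of checker above 0.7 m/s).
It fails at once if the die is moved more than 15 mm (distance of die from where it was at the start of the episode above 0.015 m).
It fails at once if a brass hinge is moved more than 15 mm (distance of any of hinge_a, hinge_b from where it was at the start of the episode above 0.015 m).
It also fails if it takes over 35 s, if anything falls off the work surface, if the arm or the gripper's body presses on something with over 40 N, if the wrist force passes 120 N, or if a joint passes its speed limit or range.

## Working session

There is one attempt and no reset: what is moved stays moved. The work goes in short steps, Python scripts to look and compute and a tool call to move; the robot and the scene stay as the last step left them, time stands still between calls to the robot, and variables do not carry over. Pictures are saved under pics/ and viewed, about 8 in all and at most 12, crops included, and the job is handed in when it is done.

Besides the shell and the picture viewer there is one more tool, called as name(argument=value, ...) on one line, values as JSON. apply_moves: Moves the arm, as the interface text tells. Scaled input: -1 to 1 covers 100 cm each way for a shift and 0.12 rad each way for a turn. Its arguments: {"type":"object","properties":{"increments":{"type":"string"},"squeeze":{"type":"number"}},"required":["increments"]}

```bash
mkdir -p pics; cat > h.py <<'E'
import numpy as np, cv2, pickle
from scipy.spatial.transform import Rotation as R
def rot(o):
    o=np.array(o,float)
    return o if o.shape==(3,3) else (R.from_rotvec(o).as_matrix() if o.size==3 else R.from_quat(o).as_matrix())
def ray(f,u,v,fish=False):
    x=(u-f["cx"])/f["fx"]; y=(v-f["cy"])/f["fy"]
    if fish:
        t=np.hypot(x,y); s=np.sin(t)/t if t>1e-9 else 1.; d=np.array([x*s,-y*s,-np.cos(t)])
    else: d=np.array([x,-y,-1.])
    return np.array(f["origin"]), rot(f["orientation"])@d
def onplane(f,u,v,z,fish=False):
    o,d=ray(f,u,v,fish); return o+d*(z-o[2])/d[2]
def proj(f,p):
    c=rot(f["orientation"]).T@(np.array(p)-np.array(f["origin"])); return f["cx"]+f["fx"]*c[0]/-c[2], f["cy"]+f["fy"]*-c[1]/-c[2]
def cross(r1,r2):
    (a,d),(b,e)=r1,r2; A=np.stack([d,-e],1); s=np.linalg.lstsq(A,b-a,rcond=None)[0]
    p,q=a+d*s[0],b+e*s[1]; return (p+q)/2,np.linalg.norm(p-q)
E
python3 - <<'E'
from bench import r
from h import *
fs={n:r.grab_frame(n) for n in("top","side","wrist")}
pickle.dump(fs,open("f0.pkl","wb"))
for n,f in fs.items(): print(n,{k:(v if np.isscalar(v) else np.round(v,4).tolist()) for k,v in f.items() if k!="color"})
cv2.imwrite("pics/top0.png",cv2.resize(fs["top"]["color"],(800,600)))
cv2.imwrite("pics/side0.png",cv2.resize(fs["side"]["color"],(800,600)))
o=r.get_obs();print(o)
E
```

```text
top {'fx': 397.9878643106259, 'fy': 397.9878643106259, 'cx': 252.22919658436498, 'cy': 188.27494314656386, 'origin': [0.5072, -0.0513, 0.8941], 'orientation': [0.0711, -0.0457, -1.577]}
side {'fx': 384.04679542254115, 'fy': 384.04679542254115, 'cx': 254.09124694302778, 'cy': 190.4963323257126, 'origin': [0.4795, 0.5449, 0.6369], 'orientation': [0.0941, -1.1357, -2.7054]}
wrist {'fx': 297.3186396354542, 'fy': 297.3186396354542, 'cx': 259.7774385919431, 'cy': 183.51983257680527, 'origin': [0.3243, -0.5956, 0.3725], 'orientation': [-0.2571, 0.1733, -1.1704]}
{'clock': 0.15, 'joints': array([ 1.07188346,  0.47763118,  0.02237689,  1.55615103, -0.01147736,
        1.10925373, -0.08309646]), 'qvel': array([-0.00078185, -0.00186652,  0.00134282, -0.00229807, -0.0002539 ,
       -0.00106206, -0.00023823]), 'tau': array([ 3.09329684e-03, -5.96926045e+01,  1.61012247e+00, -2.81494886e+01,
        1.26097150e-02,  6.45611595e-03, -2.42912625e-05]), 'tcp_pos': array([ 0.25696557, -0.62375962,  0.24756653]), 'orientation': array([ 2.0072141 ,  0.398663  , -2.00798485]), 'contact_force': array([0.58675403, 0.37160212, 0.31745805]), 'moment': array([0.02418098, 0.0755189 , 0.01594969]), 'grip_width': 0.08556599580791076}
```

View pics/top0.png

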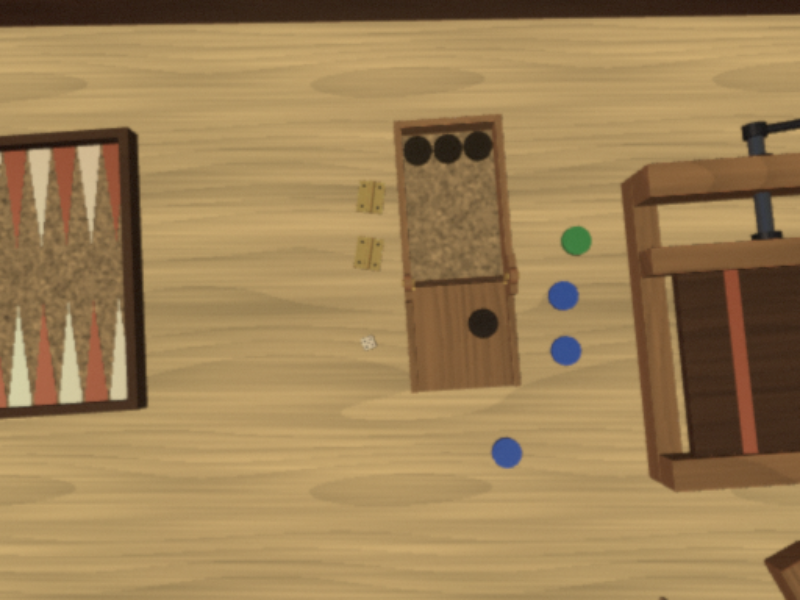

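View pics/side0.png

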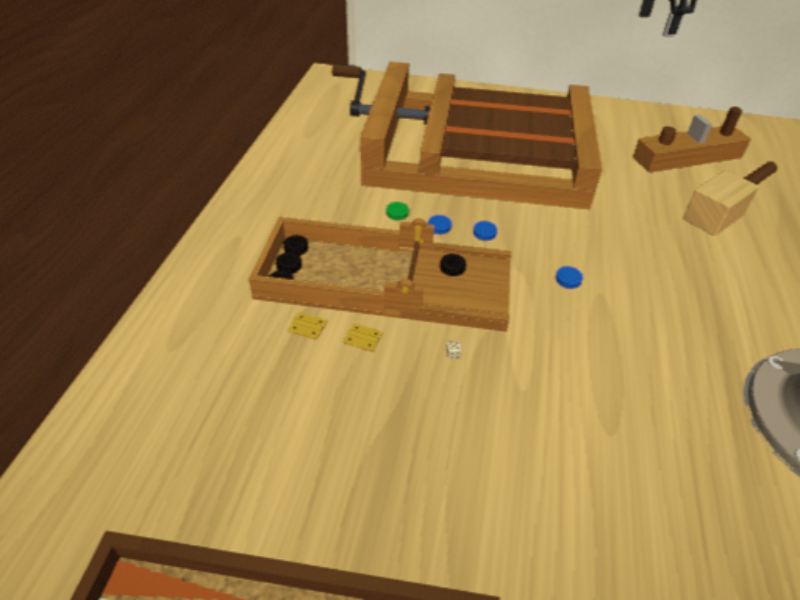

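Top view (800x600): the ebony disc on the feed board is at (483,323). The three disks at the far end are at (417,150), (447,149) and (477,146). The blue look-alikes are at (563,296), (566,351) and (507,453), and the green one is at (576,240). The die is at (368,343) and the hinges are at (370,197) and (369,254). Side view: the loose ebony disc is at (453,265) and the gate at (413,262). The only ebony disc on the feed board is (483,323) in the top view, so that is the target. Next I'll measure it and confirm it in a crop.

```bash
python3 - <<'E'
from h import *
fs=pickle.load(open("f0.pkl","rb"))
def blob(n,u,v,w=22):
    c=fs[n]["color"]; g=(c.max(2)<60).astype(np.uint8)
    k,l,s,ce=cv2.connectedComponentsWithStats(g)
    i=min(range(1,k),key=lambda i:np.hypot(*(ce[i]-[u,v]))+ (s[i,4]<40)*1e3)
    print(n,ce[i],s[i]); return ce[i]
a=blob("top",483/1.5625,323/1.5625); b=blob("side",453/1.5625,265/1.5625)
print("checker 2view",cross(ray(fs["top"],*a),ray(fs["side"],*b)),"plane28",onplane(fs["top"],*a,.026))
T=fs["top"]
for n,p,z in [("nearL",(412,391),.026),("nearR",(520,384),.026),("farL",(395,122),.042),("farR",(502,115),.042)]:
    print(n,onplane(T,p[0]/1.5625,p[1]/1.5625,z).round(4))
for u,v in [(417,150),(447,149),(477,146)]:
    a=blob("top",u/1.5625,v/1.5625); print(onplane(T,*a,.018).round(4))
im=T["color"][65:260,235:345]; cv2.imwrite("pics/crop.png",cv2.resize(im,None,fx=3,fy=3,interpolation=cv2.INTER_CUBIC))
print(rot([2.0072,.39866,-2.008]).round(3))
E
```

```text
top [308.62890625 206.4453125 ] [300 198  18  18 256]
side [289.49438202 169.09550562] [282 163  16  13 178]
checker 2view (array([ 0.53186647, -0.16046952,  0.02146526]), np.float64(0.0008680245304517369)) plane28 [ 0.53130719 -0.15992552  0.026     ]
nearL [ 0.4374 -0.0614  0.026 ]
nearR [ 0.4462 -0.2105  0.026 ]
farL [ 0.8129 -0.0405  0.042 ]
farR [ 0.8211 -0.1904  0.042 ]
top [266.8436214   95.90946502] [259  87  18  18 243]
[ 0.7802 -0.0715  0.018 ]
top [286.112  94.784] [278  86  18  18 250]
[ 0.7822 -0.1147  0.018 ]
top [305.29959514  92.95546559] [297  84  18  19 247]
[ 0.7859 -0.1578  0.018 ]
[[-0.001  0.381 -0.925]
 [ 0.001 -0.925 -0.381]
 [-1.    -0.001  0.   ]]
```

View pics/crop.png

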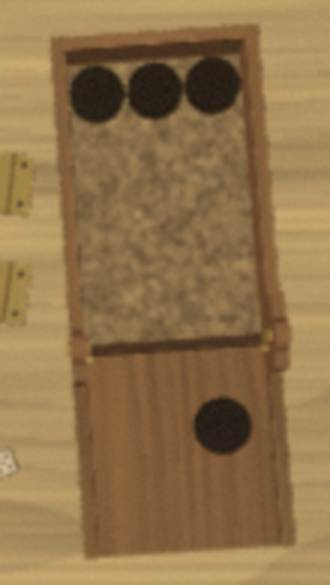

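The crop confirms it: the single ebony disc at (222,426) lies on the plain wooden feed board. The gate line runs from (85,355) to (265,345). The tray origin is about (0.5895, -0.128) with yaw about 0.058, and the checker is at tray (-60, -29) mm. The two-view height is 21.5 mm, against 22 mm in the text. I'll cradle it with the fingers open 20 mm across the tray.

apply_moves(increments="20 0 -0.03 -0.034 0 0 0;20 0 -0.03 -0.034 0 0 0;20 0 -0.03 -0.034 0 0 0;20 0 -0.03 -0.034 0 0 0;20 0 -0.03 -0.034 0 0 0;20 0 -0.03 -0.034 0 0 0;20 0 -0.03 -0.034 0 0 0;20 0 -0.03 -0.034 0 0 0", squeeze=20)

```text
clock: 0.95
tcp_pos: [0.4176, -0.2968, 0.2483]
orientation: [2.007, 0.397, -2.007]
contact_force: [0.9, 0.2, 0.8]
grip_width: 0.0199
```

apply_moves(increments="20 0 -0.0247 -0.0295 0 0 0;20 0 -0.0247 -0.0295 0 0 0;20 0 -0.0247 -0.0295 0 0 0;20 0 -0.0247 -0.0295 0 0 0;20 0.04 0 0 0.7 0 0;20 0.04 0 0 0.7 0 0;20 0.04 0 0 0.7 0 0;20 0.03 0 0 0.68 0 0")

```text
clock: 1.75
tcp_pos: [0.4876, -0.162, 0.096]
orientation: [2.192, 0.06, -2.196]
contact_force: [0.0, -0.2, 0.3]
grip_width: 0.0197
```

```bash
python3 - <<'E'
from bench import r
from h import *
fs={n:r.grab_frame(n) for n in("side","wrist")}
pickle.dump(fs,open("f1.pkl","wb"))
o=r.get_obs();print(o["clock"],o["tcp_pos"],rot(o["orientation"]).round(3),o["contact_force"],o["grip_width"],o["joints"])
s=cv2.resize(fs["side"]["color"][110:230,150:350],None,fx=3,fy=3,interpolation=cv2.INTER_CUBIC)
w=cv2.resize(fs["wrist"]["color"],(300,225))
out=np.zeros((585,600,3),np.uint8);out[:360]=s;out[360:585,:300]=w;cv2.imwrite("pics/a.png",out)
E
```

```text
1.85 [ 0.48558473 -0.16143987  0.0946844 ] [[-0.008  0.057 -0.998]
 [ 0.002 -0.998 -0.057]
 [-1.    -0.002  0.008]] [0.33066131 0.24564638 1.56212752] 0.02002836825754028 [ 0.32729469  0.43119733 -0.15692272  2.05523033  0.10476654  0.67064577
 -1.41199251]
```

View pics/a.png

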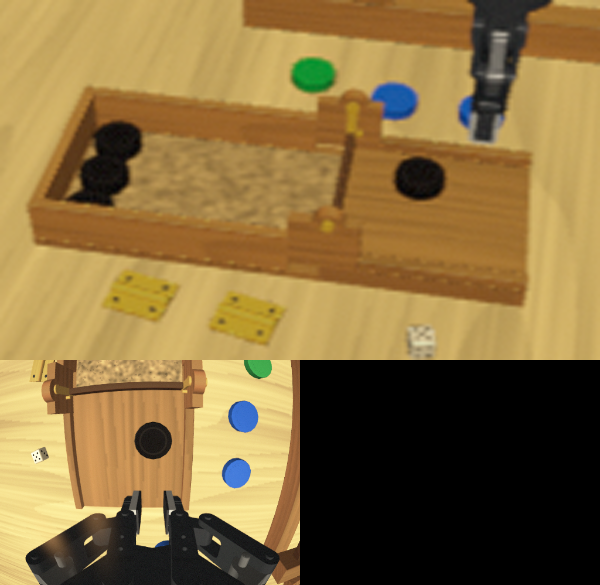

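The side view shows the fingertips (484,139) standing behind the checker (420,178). The wrist view shows the checker (153,440) centred between the fingers. I'll go down to a nominal tip height of 21 mm, then check it.

apply_moves(increments="20 0.01 0 0 0 0 0;20 0.01 0 0 0 0 0;20 0.01 0 0 0 0 0;20 0.01 0 0 0 0 0;20 0.008 0 0 0 0 0;20 0.006 0 0 0 0 0;20 0.003 0 0 0 0 0;20 0 0 0 0 0 0")

```text
clock: 2.65
tcp_pos: [0.4885, -0.1622, 0.0409]
orientation: [2.192, 0.063, -2.193]
contact_force: [-0.1, -0.1, -0.0]
grip_width: 0.0199
```

```bash
python3 - <<'E'
from bench import r
from h import *
f=r.grab_frame("side"); w=r.grab_frame("wrist")
o=r.get_obs();print(o["clock"],o["tcp_pos"],o["contact_force"])
print("board-height tip pix for z .016/.021/.026", [np.round((np.array(proj(f,o["tcp_pos"]*[1,1,0]+[0,.02,z]))-[240,130])*7) for z in(.016,.021,.026)])
s=cv2.resize(f["color"][130:180,240:350],None,fx=7,fy=7,interpolation=cv2.INTER_CUBIC)
cv2.imwrite("pics/b.png",s)
E
```

```text
2.75 [ 0.48885745 -0.16235657  0.04146538] [1.11608761 0.03035632 0.77171162]
board-height tip pix for z .016/.021/.026 [array([463., 340.]), array([465., 329.]), array([467., 318.])]
```

View pics/b.png

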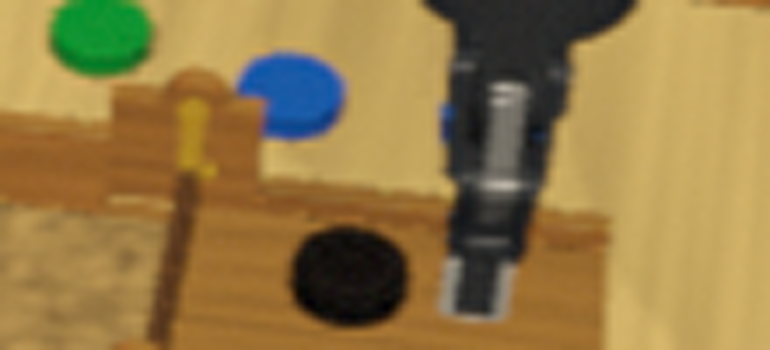

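The left tip's bottom edge is at row 318, so it stands at about 26 mm, roughly 2 mm higher than nominal. I'll lower it 4.5 mm and begin the push, drifting slightly toward mid-width.

apply_moves(increments="20 0.0045 0 0 0 0 0;20 0 0 -0.007 0 0 0;20 0 0 -0.007 0 0 0;20 0 0 -0.007 0 0 0;20 0 -0.0007 -0.007 0 0 0;20 0 -0.0007 -0.007 0 0 0;20 0 -0.0007 -0.007 0 0 0;20 0 -0.0007 -0.007 0 0 0")

```text
clock: 3.55
tcp_pos: [0.538, -0.1566, 0.0368]
orientation: [2.192, 0.063, -2.192]
contact_force: [-0.3, 0.1, 0.1]
grip_width: 0.0202
```

```bash
cat > look.py <<'E'
import sys
from bench import r
from h import *
f=r.grab_frame("side"); t=r.grab_frame("top"); w=r.grab_frame("wrist")
o=r.get_obs(); d=o["tcp_pos"]-[.5895,-.128,0]; c,s_=np.cos(.058),np.sin(.058)
print(o["clock"],o["tcp_pos"],"tray",np.round([c*d[0]+s_*d[1],-s_*d[0]+c*d[1]],4),o["contact_force"].round(1))
k=lambda i:cv2.resize(i,(400,300),interpolation=cv2.INTER_CUBIC)
out=np.zeros((600,800,3),np.uint8)
out[:300,:400]=k(f["color"][115:220,170:310]);out[:300,400:]=k(t["color"][140:230,240:360]);out[300:,:400]=k(w["color"]);out[300:,400:]=k(w["color"][0:225,80:380])
cv2.imwrite(sys.argv[1],out)
E
python3 look.py pics/c.png
```

```text
3.7 [ 0.53799685 -0.15646914  0.03679258] tray [-0.0531 -0.0254] [-0.6 -0.6 -0.1]
```

View pics/c.png

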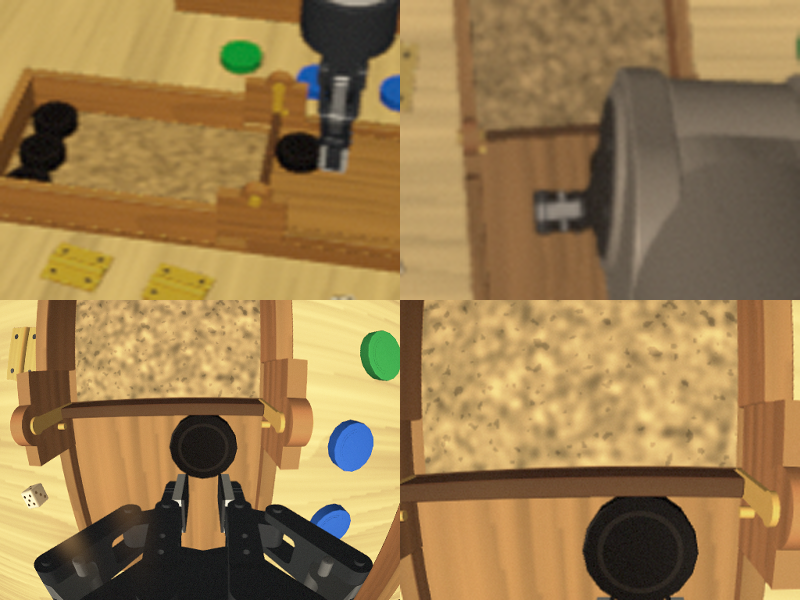

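The checker sits in the cradle and touches the shut gate (wrist view (203,447)). Its front edge works out at x ≈ -4 mm, which agrees with the gate face. I'll push through now.

apply_moves(increments="20 0 -0.0006 -0.006 0 0 0;20 0 -0.0006 -0.006 0 0 0;20 0 -0.0006 -0.006 0 0 0;20 0 -0.0006 -0.006 0 0 0;20 0 -0.0006 -0.006 0 0 0;20 0 -0.0006 -0.006 0 0 0;20 0 0 -0.006 0 0 0;20 0 0 -0.006 0 0 0")

```text
clock: 4.5
tcp_pos: [0.5856, -0.1496, 0.0368]
orientation: [2.192, 0.064, -2.193]
contact_force: [-1.1, 1.6, 0.2]
grip_width: 0.0205
```

```bash
python3 look.py pics/d.png
```

```text
4.65 [ 0.58631737 -0.1499126   0.0370079 ] tray [-0.0044 -0.0217] [1.3 2.3 0.3]
```

View pics/d.png

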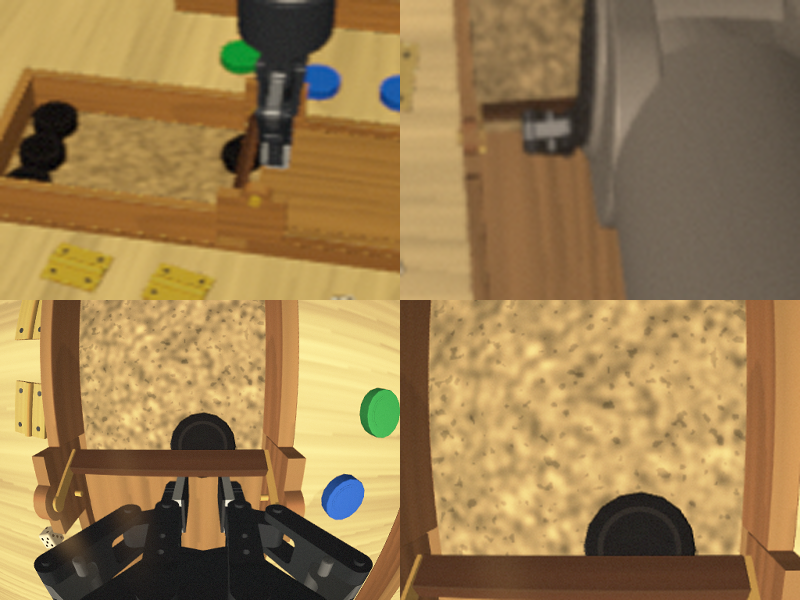

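The gate is riding on the fingers and the disc is leaning over the sill, with the finger front at about +6.6 mm. I'll push the last 11 mm slowly and hold.

apply_moves(increments="20 0 0 -0.003 0 0 0;20 0 0 -0.003 0 0 0;20 0 0 -0.003 0 0 0;20 0 0 -0.0025 0 0 0;20 0 0 0 0 0 0;20 0 0 0 0 0 0;20 0 0 0 0 0 0;20 0 0 0 0 0 0")

```text
clock: 5.45
tcp_pos: [0.5969, -0.1491, 0.0369]
orientation: [2.193, 0.064, -2.192]
contact_force: [-1.9, 5.2, 2.1]
grip_width: 0.0199
```

```bash
python3 look.py pics/e.png
```

```text
5.6 [ 0.59693763 -0.14911445  0.03696005] tray [ 0.0062 -0.0215] [-0.9  4.7  2.7]
```

View pics/e.png

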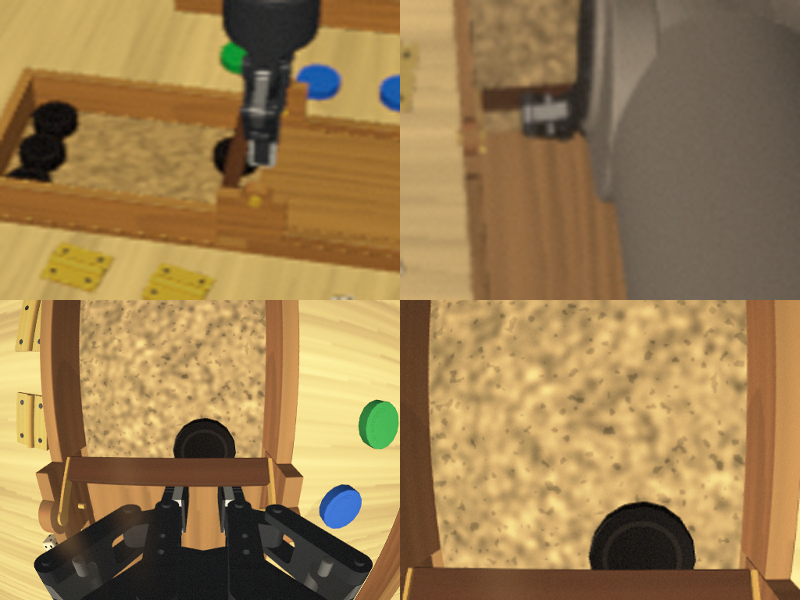

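The disc looks lower now (62 px wide, against 65 before), and its rear edge should be past the sill. There is a mild sideways force of 5 N, probably the knuckle near the right cheek, so I'll ease left, nudge 1.5 mm further and draw back.

apply_moves(increments="20 0 -0.002 0 0 0 0;20 0 0 -0.0015 0 0 0;20 0 0 0 0 0 0;20 0 0 0.005 0 0 0;20 0 0 0.008 0 0 0;20 0 0 0.01 0 0 0;20 0 0 0.01 0 0 0;20 0 0 0.01 0 0 0")

```text
clock: 6.4
tcp_pos: [0.554, -0.1503, 0.0368]
orientation: [2.192, 0.062, -2.193]
contact_force: [0.0, 0.0, -0.5]
grip_width: 0.0202
```

apply_moves(increments="20 0 0 0.015 0 0 0;20 0 0 0.015 0 0 0;20 -0.03 0 0.01 0 0 0;20 -0.04 0 0.01 0 0 0;20 -0.04 0 0.01 0 0 0;20 -0.03 0 0.01 0 0 0;20 0 0 0 0 0 0;20 0 0 0 0 0 0")

```text
clock: 7.2
tcp_pos: [0.4849, -0.1543, 0.1773]
orientation: [2.194, 0.061, -2.191]
contact_force: [-0.6, 0.1, 0.1]
grip_width: 0.02
```

```bash
python3 look.py pics/f.png; python3 - <<'E'
from bench import r
from h import *
fs={n:r.grab_frame(n) for n in("top","side")}
c,s_=np.cos(.058),np.sin(.058)
for n,f in fs.items():
    k,l,s,ce=cv2.connectedComponentsWithStats((f["color"].max(2)<60).astype(np.uint8))
    for i in range(1,k):
        if 60<s[i,4]<400:
            p=onplane(f,*ce[i],.014); d=p-[.5895,-.128,0]
            print(n,ce[i].round(1),s[i,2:],np.round([c*d[0]+s_*d[1],-s_*d[0]+c*d[1]],4))
E
```

```text
7.35 [ 0.48442458 -0.1538586   0.17551896] tray [-0.1064 -0.0197] [-1.1  0.3 -0.8]
top [489.8  82.8] [ 37  22 246] [ 0.1901 -0.4547]
top [305.3  92.9] [ 18  18 242] [ 0.1956 -0.0416]
top [266.7  95.9] [ 17  18 236] [0.1948 0.0455]
top [286.1  94.8] [ 18  18 245] [0.1944 0.0017]
top [37.  91.6] [ 76   8 249] [0.2413 0.5669]
top [302.4 166.3] [ 18  18 241] [ 0.0302 -0.0229]
top [439.8 271.9] [ 13  59 108] [-0.2195 -0.3025]
side [42.   3.4] [26 10 65] [ 1.1236 -0.9473]
side [317.7  13.4] [ 12  18 131] [-0.0869 -1.0901]
side [15.5 23.3] [ 36  29 301] [ 1.1062 -0.7226]
side [70.1 41.5] [17 19 77] [ 0.813  -0.6078]
side [185.7 164. ] [ 24  27 373] [ 0.196  -0.0104]
side [252.4 169.4] [ 16  14 174] [ 0.0308 -0.0202]
side [ 65.6 368.2] [ 22  33 245] [0.2427 0.4931]
```

View pics/f.png

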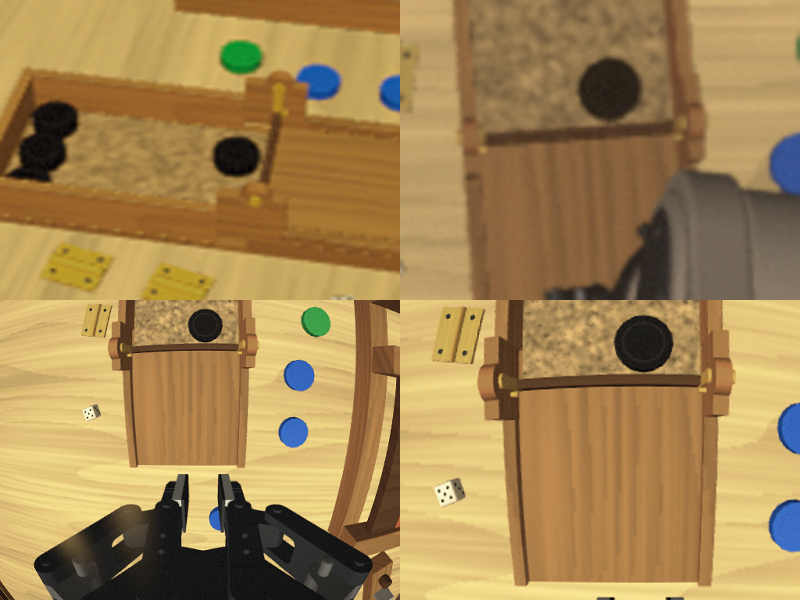

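The checker lies in the tray with a visible gap to the sill: (610,88) in the top panel, (236,156) in the side panel. The gate hangs shut as it did at the start. The robot is clear, and the die and hinges look untouched. With both views cast onto z = 14 mm, they agree within 3 mm at tray (30, -22) mm, which fits lying flat on the floor.

```bash
python3 -c "
from bench import r
print(r.get_obs()['contact_force'].round(1)); print(r.hand_in())"
```

```text
[ 0.1 -0.1  0.2]
the job is handed in; nothing more can be done
None
```

I pushed the ebony checker through the gate and over the sill into the tray, drew the hand back so the gate swung shut, and handed the job in at about 7.5 s. I used the two fingertips, open 20 mm, as a cradle. No verdict was reported.

**Last checks:**
- **Checker:** the top and side views put it at about tray (30, -22) mm. They agree within 3 mm when cast at tray-floor height, and its outline is round, so it is flat.
- **Gate:** it looks shut, the same as at the start. I did not measure its angle, either then or while it was open.
- **Bystanders:** the die and both hinges look unmoved by eye, and the robot never came near them.
- **Robot:** it was clear of everything, with forces near zero.

**What disagreed:**
- **Fingertip height:** the tips stood about 2 mm higher than the nominal figure, which I corrected for.
- **Side force:** there was about 5 N of sideways force at the deepest point of the push, probably the gripper near the right cheek. It was well under the limits and gone after I drew back.

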